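# Pack the kiln posts into their tray by height

## Robot

A 6-joint arm with a two-finger parallel gripper is mounted at the origin on the work surface. World frame = base frame: x ahead of the robot, y to its left, z up, the work surface at z = 0. Lengths are in m, angles in degrees, forces in N, time in s.
With the tool pointing down it reaches from about 0.375 to 0.9 m from the base axis. Payload 3.1 kg.
Tool frame: the origin (TCP) lies on the centre line of the jaws, within the pads' length; the fingertips stand 25 mm ahead of it and the grasp point (between the pads) lies 6 mm ahead of it; y points along the fingers, x is the direction in which the jaws open and shut, and the axes are right-handed (so a half turn about y gives the same grasp; the last joint's range is limited). The gripper opens to 87 mm and grips with 3 to 60 N. Pads are 19 mm wide; open, the fingers measure 117 mm over their backs; the gripper's body (75 mm by 190 mm) begins 51 mm behind the grasp point.
Start: joints at [-86.832, 30.224, 82.088, -0, 67.689, -10.227], TCP at [0.145, -0.608, 0.248] pointing down, gripper open.
Joint ranges: [-176.69, 176.69], [-43.24, 126.21], [12.49, 139.97], [-82, 262], [0, 151.66], [-163.58, 163.58]. Speed limits (degrees/s): [159.86, 159.86, 180, 180, 180, 180].

## Interface

Orientations are given as a 3x3 rotation matrix whose columns are the frame's x, y, z axes.
In Python, from rig import * gives the robot as it stands.
- The arm moves only by the tool play_rows, never from a script. Its argument "commands" is a list of rows, each a list of 2 entries, a list of its own where there are three numbers: the shift along the world's x, y, z in m, then the turn, a rotation vector about the world's x, y, z in rad. A call has 1 to 10 rows; each row is the pose to reach, as a shift and turn from the pose commanded when the call began; what a row does not reach only later rows make up. A row lasts 1/8 s, in which the tool goes at most 62.5 mm and 10.7 degrees, less where a joint would pass 70% of its speed; a pose out of reach is approached as far as the arm can. A call with a gripper value outside its range is refused whole. "gripper" is the finger opening in m, from 0 to 0.087, set as the call begins (left out, the last holds). The fingers move at their own pace and stop on an object; the grip force is fixed at half the most. Time passes only in rows, so rows that repeat a pose let the fingers close. It gives the time, the measured TCP pose, the force and the opening at its end, in the units of the state.
- read_state(): the state, without advancing time (a new reading comes with each control period).
- capture(name): name is "scene" or "side" or "wrist"; returns a dict with "frame" (400x640x3 uint8, red, green, blue), "depth" (400x640 float32, m along the optical axis (not along the pixel's ray), 0 where there is no reading), "mtx" (3x3 intrinsics, pixels), "cam_to_world" (4x4, takes a point from camera to world coordinates); the wrist camera has in their place "hand_eye" (4x4, takes a point from camera to tool coordinates, whose origin is the TCP and whose axes are the tool frame's). Camera axes: x right, y down, z forward; pixel columns grow to the right and rows downward; lengths in m; the calibration is good to about 2 mm. A picture is of the moment at which its call begins: read the wrist's pose just before it.
- hand_in(): hands the job in, once; it reports no verdict.
The state is a dict: "time_s": time; "joint_positions": joint angles; "qvel": joint speeds; "tau": joint torques, N m; "position": TCP position; "tcp_rot": TCP orientation; "force": force on the tool from outside, world axes, zero at the start; "moment": the same for the moment, N m; "opening": opening from 0.0 (shut) to 1.0 (fully open).
Only numpy, scipy, OpenCV 4.12 (cv2) and the standard library are available. Lean on these libraries where they do the work, as an engineer would, in place of code of your own. Each camera call takes 0.05 s, during which the arm holds its last target. There are 200 camera calls.

## Task

Put the four hexagonal kiln posts away in the wooden tray: stand them upright in one straight row along the tray's middle line, in order of height, the shortest next to the steel end stop and the tallest farthest from it. Pack them close, flat face to flat face, starting from the stop, with gaps of no more than about 5 mm. Leave the coil pot and the steel ring where they are.

Things in the scene. Friction and masses are not known exactly. Their poses are not given: they have to be found in the camera images.
- post_a_mid (a point): The shortest kiln post: loose upright hexagonal prism of buff clay, 40 mm high, 40 mm across flats (46 over corners), about 110 g, a dark round spot on its top. This point is its centre, 20 mm above its foot; z is up, x is square to one of its six faces (face normals at 0, 60, 120, ... degrees from x about z).
- post_b_mid (a point): The second shortest kiln post: loose upright hexagonal prism of buff clay, 56 mm high, 40 mm across flats (46 over corners), about 155 g, a dark round spot on its top. This point is its centre, 28 mm above its foot; z is up, x is square to one of its six faces (face normals at 0, 60, 120, ... degrees from x about z).
- post_c_mid (a point): The second tallest kiln post: loose upright hexagonal prism of buff clay, 72 mm high, 40 mm across flats (46 over corners), about 200 g, a dark round spot on its top. This point is its centre, 36 mm above its foot; z is up, x is square to one of its six faces (face normals at 0, 60, 120, ... degrees from x about z).
- post_d_mid (a point): The tallest kiln post: loose upright hexagonal prism of buff clay, 88 mm high, 40 mm across flats (46 over corners), about 240 g, a dark round spot on its top. This point is its centre, 44 mm above its foot; z is up, x is square to one of its six faces (face normals at 0, 60, 120, ... degrees from x about z).
- tray: Fixed shallow wooden tray, any yaw, 250 (x) by 150 mm (y); floor 6 mm thick, rim 6 mm thick, 12 mm high. Origin: centre of its underside, on the table. Near one end, centred at x = -90 mm, y = 0, is a fixed dark steel hexagonal end stop, 40 mm across flats, its top 30 mm above the table, two faces square to x. A thin dark line on the floor (y = 0) shows the row, from the stop towards +x.
- coil_pot_mid (a point): A brittle brown open coil pot, loose, 75 mm across and 66 mm high, standing among the posts; the point is its centre, half-way up (33 mm). It must stay where it is.
- ring_mid (a point): A loose steel clay-cutting ring, 84 mm across outside, 14 mm high, lying flat among the posts; the point is its centre, 7 mm above the table. It must stay where it is.
There are look-alikes about, which are no part of the job. Leave any blue look-alike of the part that bears post_a_mid alone.

How it is judged:
By the outcome, as a careful person would: the job done as asked, in the order asked, and still so for the second after the job is handed in, with the robot touching nothing.
It also fails if it takes over 96 s, if anything falls off the work surface, if the arm or the gripper's body presses on something with over 40 N, if the wrist force passes 120 N, or if a joint passes its speed limit or range.

## Working session

There is one attempt and no reset: what is moved stays moved. The work goes in short steps, Python scripts to look and compute and a tool call to move; the robot and the scene stay as the last step left them, time stands still between calls to the robot, and variables do not carry over. Pictures are saved under pics/ and viewed, about 12 in all and at most 16, crops included, and the job is handed in when it is done.

Besides the shell and the picture viewer there is one more tool, called after "Emit:" as a command line: name --argument value ..., lists and objects as JSON in quotes. play_rows: Moves the arm, as the interface text tells. Its arguments: {"type":"object","properties":{"commands":{"type":"array"},"gripper":{"type":"number"}},"required":["commands"]}

```bash
ls; mkdir -p pics; python3 - <<'E'
from rig import *
import cv2,numpy as np,pickle
s=read_state();print(s['time_s'],s['position'],s['tcp_rot'],s['opening'])
for n in('scene','side'):
    c=capture(n);pickle.dump(c,open(n+'.pkl','wb'));cv2.imwrite(f'pics/{n}0.png',c['frame'][:,:,::-1])
    print(n,c['cam_to_world'],c['mtx'])
E
```

```text
pics
0.0 [ 0.14476061 -0.60731853  0.24656795] [[ 2.31655728e-01 -1.60823884e-04  9.72797819e-01]
 [-9.72795455e-01  2.17272434e-03  2.31655525e-01]
 [-2.15087724e-03 -9.99997627e-01  3.46875297e-04]] 0.9999463090009092
scene [[-0.64855549  0.4107479  -0.6408291   1.15302067]
 [ 0.76081784  0.32430729 -0.56212187  0.55355848]
 [-0.02306483 -0.85212144 -0.52283561  0.60606334]
 [ 0.          0.          0.          1.        ]] [[426.96189345   0.         319.31413486]
 [  0.         426.96189345 200.78541954]
 [  0.           0.           1.        ]]
side [[ 0.97245687 -0.17295951  0.15624548  0.3578928 ]
 [-0.23306765 -0.72923577  0.64334646 -0.6086285 ]
 [ 0.0026669  -0.66204245 -0.7494616   0.76918871]
 [ 0.          0.          0.          1.        ]] [[509.96315755   0.         315.1635568 ]
 [  0.         509.96315755 187.25765167]
 [  0.           0.           1.        ]]
```

View pics/scene0.png

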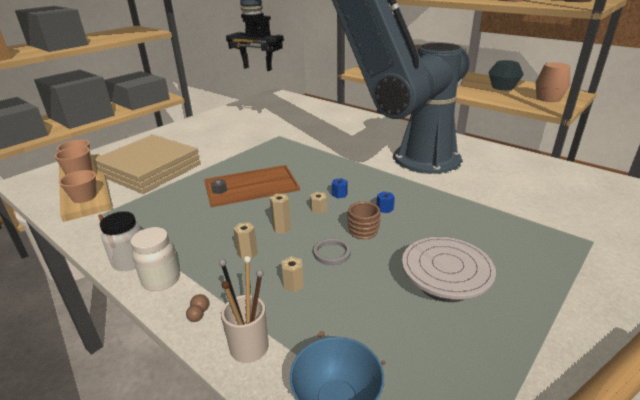

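View pics/side0.png

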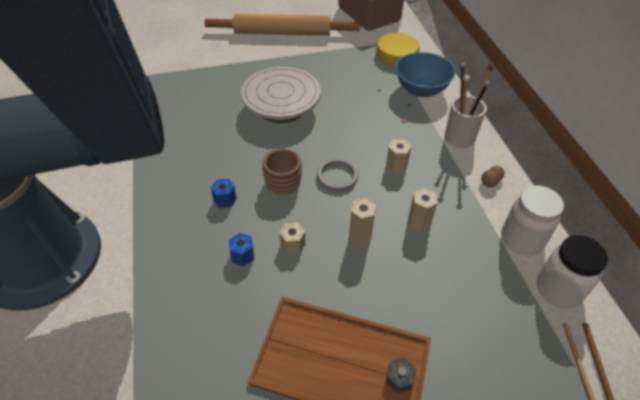

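Side view: buff posts at (292,237) (short, a), (398,155), (423,210), (360,222) (tallest, d); blue decoys at (223,193), (241,249); pot (282,171), ring (337,175); tray with stop at (401,374). Measuring by depth, merging both cameras.

```bash
cat >h.py <<'E'
import numpy as np,cv2,pickle
from scipy.optimize import minimize
def cloud(c,T=None):
    T=c['cam_to_world'] if T is None else T
    d=c['depth'];v,u=np.mgrid[:400,:640];K=c['mtx']
    P=np.stack([(u-K[0,2])/K[0,0]*d,(v-K[1,2])/K[1,1]*d,d],-1)
    return P@T[:3,:3].T+T[:3,3]
def proj(c,p,T=None):
    T=np.linalg.inv(c['cam_to_world'] if T is None else T);q=T[:3,:3]@p+T[:3,3];q=c['mtx']@q;return q[:2]/q[2]
def hexfit(X,af=.04):
    "X: Nx2 top-face points; centre + yaw mod 60 of the tightest hexagon"
    best=None
    for a in np.arange(0,60,.5):
        n=np.radians(a+np.array([0,60,120]));N=np.c_[np.cos(n),np.sin(n)]
        pr=X@N.T;lo=np.percentile(pr,1.5,axis=0);hi=np.percentile(pr,98.5,axis=0)
        m=(lo+hi)/2;cen=np.linalg.lstsq(N,m,rcond=None)[0];w=hi-lo
        sc=w.sum()
        if best is None or sc<best[0]: best=(sc,cen,a,w)
    return best[1],best[2],best[3]
E
python3 - <<'E'
from h import *
for n,seeds in (('side',dict(a=(292,237),b=(398,155),c=(423,210),d=(360,222),stop=(401,374),pot=(282,171),ring=(337,175),blue1=(223,193),blue2=(241,249))),('scene',dict(a=(319,202),b=(292,275),c=(246,240),d=(280,213)))):
    c=pickle.load(open(n+'.pkl','rb'));P=cloud(c);ok=c['depth']>0
    for k,(u,v) in seeds.items():
        p=P[v,u]; m=ok&(np.hypot(P[...,0]-p[0],P[...,1]-p[1])<(.055 if k in('pot','ring') else .04))&(P[...,2]>(.004 if k=='ring' else .012))
        z=P[m][:,2];top=np.percentile(z,97)
        t=m&(abs(P[...,2]-top)<.005);X=P[t][:,:2]
        cen,a,w=hexfit(X);print(n,k,'top',top.round(4),'cen',cen.round(4),'yaw',a,'w',w.round(4),len(X))
    if n=='side':
        hsv=cv2.cvtColor(c['frame'],cv2.COLOR_RGB2HSV)
        m=ok&(P[...,2]>.0035)&(P[...,2]<.016);v,u=np.mgrid[:400,:640];m&=(v>290)&(u>240)&(u<440)
        X=P[m][:,:2].astype(np.float32);print('tray',cv2.minAreaRect(X),np.percentile(P[m][:,2],[5,50,95]))
E
```

```text
side a top 0.0427 cen [ 0.4455 -0.0763] yaw 25.0 w [0.0382 0.0394 0.0386] 379
side b top 0.0586 cen [0.6974 0.0701] yaw 17.5 w [0.04   0.0388 0.0383] 257
side c top 0.0746 cen [ 0.6887 -0.0821] yaw 50.5 w [0.0384 0.0392 0.0386] 346
side d top 0.0905 cen [ 0.5694 -0.0908] yaw 28.0 w [0.0387 0.0373 0.0381] 368
side stop top 0.0342 cen [ 0.5511 -0.3549] yaw 33.5 w [0.039 0.038 0.038] 540
side pot top 0.0672 cen [0.4573 0.0764] yaw 40.5 w [0.0683 0.065  0.0704] 239
side ring top 0.0168 cen [0.5684 0.0676] yaw 52.5 w [0.0803 0.0794 0.0787] 405
side blue1 top 0.0429 cen [0.3378 0.059 ] yaw 21.5 w [0.0378 0.0399 0.0392] 303
side blue2 top 0.0427 cen [ 0.3534 -0.0794] yaw 59.0 w [0.0393 0.0395 0.0381] 392
tray ((0.47799181938171387, -0.27757617831230164), (0.18277516961097717, 0.32197120785713196), 76.65945434570312) [0.00438231 0.00668441 0.01262702]
scene a top 0.0428 cen [ 0.4439 -0.0728] yaw 27.5 w [0.0401 0.04   0.0382] 124
scene b top 0.0584 cen [0.6961 0.0749] yaw 13.5 w [0.038  0.038  0.0379] 241
scene c top 0.0739 cen [ 0.6876 -0.0762] yaw 49.5 w [0.0363 0.0384 0.0386] 182
scene d top 0.09 cen [ 0.5684 -0.0858] yaw 40.0 w [0.0387 0.0395 0.0389] 152
```

Emit:
play_rows --commands '[[[0.3,0.3,0.15],[0,0,0]],[[0.3,0.3,0.15],[0,0,0]],[[0.3,0.3,0.15],[0,0,0]],[[0.3,0.3,0.15],[0,0,0]],[[0.3,0.3,0.15],[0,0,0]],[[0.3,0.3,0.15],[0,0,0]],[[0.3,0.3,0.15],[0,0,0]],[[0.3,0.3,0.15],[0,0,0]],[[0.3,0.3,0.15],[0,0,0]],[[0.3,0.3,0.15],[0,0,0]]]'

```text
time_s: 1.35
position: [0.4437, -0.3087, 0.3965]
tcp_rot: [[0.23, -0.002, 0.973], [-0.973, 0.001, 0.23], [-0.001, -1.0, -0.002]]
force: [0.2, 0.2, -0.8]
opening: 1.001
```

```bash
cat >>h.py <<'E'
def wrist(name):
    from rig import read_state,capture
    s=read_state();c=capture('wrist');T=np.eye(4);T[:3,:3]=s['tcp_rot'];T[:3,3]=s['position']
    c['cam_to_world']=T@c['hand_eye'];pickle.dump(c,open(name+'.pkl','wb'));cv2.imwrite(f'pics/{name}.png',c['frame'][:,:,::-1])
    print(s['time_s'],s['position'].round(4),'speed',np.abs(s['qvel']).max());return c
E
python3 - <<'E'
from h import *
c=wrist('w1');print(c['hand_eye'],c['mtx'])
for k,p in dict(stop=(.551,-.355,.03),a=(.445,-.075,.04),d=(.569,-.09,.09),c=(.688,-.08,.07),b=(.697,.07,.056)).items():print(k,proj(c,np.array(p)).round())
E
```

```text
1.35 [ 0.4437 -0.3087  0.3965] speed 0.816824091399317
[[ 9.99999767e-01  6.81953604e-04  2.99130349e-05  1.01338776e-03]
 [ 1.35561435e-04 -2.41350944e-01  9.70437893e-01 -1.37719615e-01]
 [ 6.69013158e-04 -9.70437663e-01 -2.41350980e-01  6.59322541e-02]
 [ 0.00000000e+00  0.00000000e+00  0.00000000e+00  1.00000000e+00]] [[288.61675275   0.         320.5603048 ]
 [  0.         288.61675275 194.49269487]
 [  0.           0.           1.        ]]
stop [362. 105.]
a [184. 129.]
d [189.  44.]
c [199. -46.]
b [ 96. -77.]
```

View pics/w1.png

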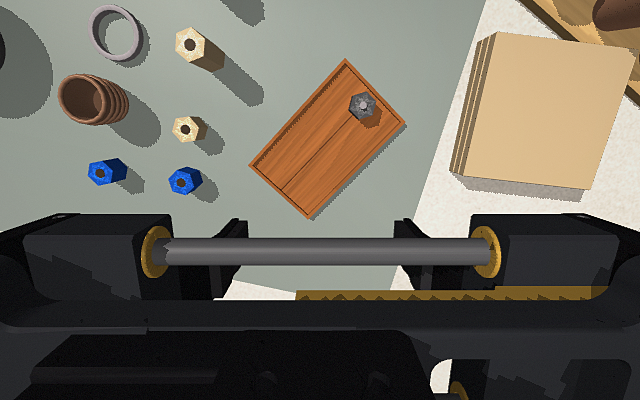

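Wrist view: tray entire (corners ≈(345,60),(406,123),(310,219),(249,165)), stop (363,104), a (187,129), d (190,45).

```bash
python3 - <<'E'
from h import *
c=pickle.load(open('w1.pkl','rb'));P=cloud(c);ok=c['depth']>0
hsv=cv2.cvtColor(c['frame'],cv2.COLOR_RGB2HSV)
m=np.zeros((400,640),np.uint8);cv2.fillConvexPoly(m,np.array([(345,50),(418,123),(310,230),(238,165)]),1)
rim=(m>0)&(P[...,2]>.0095)&(P[...,2]<.016)
X=P[rim][:,:2].astype(np.float32);print('rimz',np.median(P[rim][:,2]))
brown=((m>0)&(hsv[...,1]>130)&(hsv[...,0]<20)&(hsv[...,2]>50))
Y=P[brown&ok][:,:2].astype(np.float32)
print('rim',cv2.minAreaRect(X),'brown',cv2.minAreaRect(Y))
print('floor',np.median(P[brown][:,2]))
for k,(u,v) in dict(stop=(363,104),a=(187,129),d=(190,45),blue=(183,181)).items():
    p=P[v,u];mm=ok&(np.hypot(P[...,0]-p[0],P[...,1]-p[1])<.04)&(P[...,2]>.018);top=np.percentile(P[mm][:,2],95)
    t=mm&(abs(P[...,2]-top)<.005);cen,a,w=hexfit(P[t][:,:2]);print(k,top.round(4),cen.round(4),a,w.round(4),t.sum())
# line
dark=brown&(hsv[...,2]<75)&(P[...,2]<.009);print(dark.sum())
E
```

```text
rimz 0.012457194520508086
rim ((0.47379398345947266, -0.3093990981578827), (0.14972805976867676, 0.25069576501846313), 59.546653747558594) brown ((0.4736948609352112, -0.30957913398742676), (0.14951080083847046, 0.25029850006103516), 59.480953216552734)
floor 0.006724288000194312
stop 0.0344 [ 0.5512 -0.3553] 24.0 [0.038  0.0376 0.0385] 465
a 0.0421 [ 0.4451 -0.0768] 19.5 [0.038  0.0391 0.039 ] 530
d 0.0899 [ 0.569  -0.0904] 29.5 [0.0389 0.0386 0.0385] 798
blue 0.0419 [ 0.3531 -0.0803] 49.0 [0.0387 0.0389 0.0392] 475
47
```

Emit:
play_rows --commands '[[[0.001,0.232,-0.19],[0,0,-0.37]],[[0.001,0.232,-0.19],[0,0,-0.37]],[[0.001,0.232,-0.19],[0,0,-0.37]],[[0.001,0.232,-0.19],[0,0,-0.37]],[[0.001,0.232,-0.19],[0,0,-0.37]],[[0.001,0.232,-0.19],[0,0,-0.37]],[[0.001,0.232,-0.19],[0,0,-0.37]],[[0.001,0.232,-0.19],[0,0,-0.37]]]'

```text
time_s: 2.4
position: [0.4469, -0.0779, 0.2085]
tcp_rot: [[-0.138, 0.003, 0.99], [-0.99, -0.001, -0.138], [0.001, -1.0, 0.003]]
force: [0.1, 0.4, -0.2]
opening: 0.999
```

```bash
cat >>h.py <<'E'
def post(c,xy,h,verbose=1,ref=None):
    "refine post top pose near xy: silhouette of the top face warped to the plane z=h, IoU fit of a 40 mm hexagon"
    from rig import read_state
    P=cloud(c);m=(c['depth']>0)&(np.hypot(P[...,0]-xy[0],P[...,1]-xy[1])<.045)
    top=np.median(P[m&(P[...,2]>h-.012)][:,2]);t=m&(abs(P[...,2]-top)<.005)
    X=P[t][:,:2]
    # fit: hexagon boundary distance at mask contour (in image rays -> plane z=top)
    cs,_=cv2.findContours(t.astype(np.uint8),cv2.RETR_EXTERNAL,cv2.CHAIN_APPROX_NONE)
    q=max(cs,key=cv2.contourArea)[:,0,:];T=c['cam_to_world'];K=c['mtx']
    r=np.c_[(q[:,0]-K[0,2])/K[0,0],(q[:,1]-K[1,2])/K[1,1],np.ones(len(q))]@T[:3,:3].T
    B=T[:3,3]+r*((top-T[2,3])/r[:,2])[:,None];B=B[:,:2]
    def f(p):
        n=p[2]+np.radians(60*np.arange(6));N=np.c_[np.cos(n),np.sin(n)]
        return np.abs(((B-p[:2])@N.T).max(1)-p[3]).mean()
    best=min((minimize(f,[*B.mean(0),np.radians(a),.0195],method='Nelder-Mead',options=dict(initial_simplex=np.array([B.mean(0).tolist()+[np.radians(a),.0195]]*5)+np.vstack([np.zeros(4),np.diag([.003,.003,.15,.001])]),xatol=1e-6,fatol=1e-8)) for a in range(0,60,10)),key=lambda r:r.fun)
    x=best.x;print('top',top.round(4),'cen',x[:2].round(4),'yaw%60',(np.degrees(x[2])%60).round(2),'apothem',x[3].round(4),'res',best.fun.round(5),len(B))
    s=read_state();R=s['tcp_rot'];j=np.degrees(np.arctan2(R[1,0],R[0,0]));d=(np.degrees(x[2])-j+30)%60-30
    print('tcp',s['position'].round(4),'jaw',j.round(2),'turn',d.round(2),'deg',np.radians(d).round(4),'rad; tool y',R[:,1].round(4),'dxy',(x[:2]-s['position'][:2]).round(4))
    return x
E
python3 - <<'E'
from h import *
c=wrist('w2');post(c,(.445,-.0765),.04)
E
```

```text
2.4 [ 0.4469 -0.0779  0.2085] speed 0.2564405026516409
top 0.2938 cen [ 0.4234 -0.0727] yaw%60 52.08 apothem 0.053 res 0.00375 1126
tcp [ 0.4468 -0.0777  0.2084] jaw -97.92 turn -29.99 deg -0.5235 rad; tool y [ 0.0025 -0.0013 -1.    ] dxy [-0.0234  0.005 ]
```

View pics/w2.png

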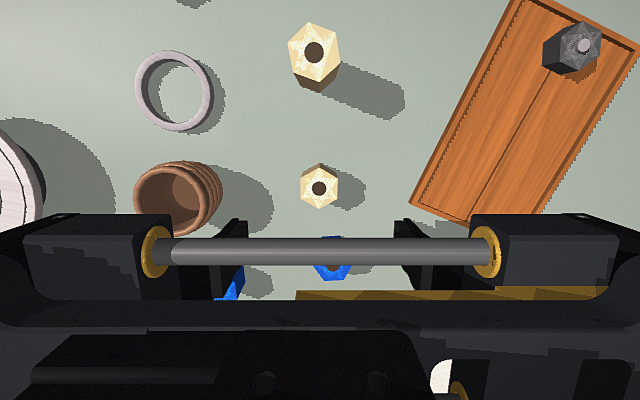

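Post a (buff, short) at (319,187); the blue look-alike at (330,270) is half behind the gripper; d at (314,52). The mask caught the gripper; fixing.

```bash
sed -i 's/P\[\.\.\.,2\]>h-\.012)/P[...,2]>h-.006)\&(P[...,2]<h+.01)/' h.py; python3 - <<'E'
from h import *
c=pickle.load(open('w2.pkl','rb'));post(c,(.445,-.0765),.04);post(c,(.569,-.0905),.088)
E
```

```text
top 0.0406 cen [ 0.4454 -0.0767] yaw%60 21.35 apothem 0.0196 res 0.00036 114
tcp [ 0.4468 -0.0777  0.2084] jaw -97.92 turn -0.73 deg -0.0127 rad; tool y [ 0.0025 -0.0013 -1.    ] dxy [-0.0014  0.001 ]
top 0.0886 cen [ 0.5688 -0.0899] yaw%60 33.16 apothem 0.0198 res 0.00022 157
tcp [ 0.4468 -0.0777  0.2084] jaw -97.92 turn 11.09 deg 0.1935 rad; tool y [ 0.0025 -0.0013 -1.    ] dxy [ 0.122  -0.0123]
```

Emit:
play_rows --commands '[[[-0.0014,0.001,-0.05],[0,0,-0.013]],[[-0.0014,0.001,-0.1],[0,0,-0.013]],[[-0.0014,0.001,-0.14],[0,0,-0.013]],[[-0.0014,0.001,-0.16],[0,0,-0.013]],[[-0.0014,0.001,-0.16],[0,0,-0.013]],[[-0.0014,0.001,-0.16],[0,0,-0.013]]]'

```text
time_s: 3.2
position: [0.4453, -0.0758, 0.0484]
tcp_rot: [[-0.149, 0.002, 0.989], [-0.989, -0.001, -0.149], [0.001, -1.0, 0.002]]
force: [0.8, -0.3, 0.3]
opening: 1.003
```

Emit:
play_rows --commands '[[[0,0,0],[0,0,0]],[[0,0,0],[0,0,0]],[[0,0,0],[0,0,0]],[[0,0,0],[0,0,0]],[[0,0,0],[0,0,0]],[[0,0,0],[0,0,0]],[[0,0,0],[0,0,0]],[[0,0,0],[0,0,0]]]' --gripper 0.03

```text
time_s: 4.2
position: [0.4445, -0.075, 0.0475]
tcp_rot: [[-0.149, 0.0, 0.989], [-0.989, -0.0, -0.149], [0.0, -1.0, 0.0]]
force: [-0.1, 0.8, 1.0]
opening: 0.455
```

Emit:
play_rows --commands '[[[0,0,0.05],[0,0,0]],[[0,0,0.1],[0,0,0]],[[0.015,-0.055,0.11],[0,0,0.07]],[[0.03,-0.11,0.11],[0,0,0.14]],[[0.045,-0.165,0.11],[0,0,0.14]],[[0.06,-0.22,0.11],[0,0,0.14]],[[0.07,-0.2586,0.11],[0,0,0.14]],[[0.07,-0.2586,0.11],[0,0,0.14]],[[0.07,-0.2586,0.11],[0,0,0.14]]]'

```text
time_s: 5.32
position: [0.5133, -0.3322, 0.1566]
tcp_rot: [[-0.009, -0.002, 1.0], [-1.0, 0.003, -0.009], [-0.003, -1.0, -0.002]]
force: [-0.2, -0.0, -1.0]
opening: 0.457
```

```bash
cat >>h.py <<'E'
def jaw():
    from rig import read_state
    s=read_state();R=s['tcp_rot'];return s['position'],np.degrees(np.arctan2(R[1,0],R[0,0])),R
E
python3 - <<'E'
from h import *
c=wrist('w3');print(jaw()[:2]);x=post(c,(.551,-.355),.03)
g=x[2]+np.radians(60*np.arange(6));dirs=np.degrees(g)%360;print(dirs)
p=jaw()[0][:2];print('offset tcp from stop',p-x[:2])
E
```

```text
5.325 [ 0.5133 -0.3322  0.1566] speed 1.0921773165773734
(array([ 0.51337294, -0.33172135,  0.15679286]), np.float64(-90.49571167919176))
top 0.0306 cen [ 0.5512 -0.3557] yaw%60 29.65 apothem 0.0195 res 0.00024 137
tcp [ 0.5134 -0.3317  0.1568] jaw -90.5 turn 0.14 deg 0.0025 rad; tool y [-0.0023  0.0026 -1.    ] dxy [ 0.0378 -0.024 ]
[ 29.64828777  89.64828777 149.64828777 209.64828777 269.64828777
 329.64828777]
offset tcp from stop [-0.03777954  0.02397713]
```

View pics/w3.png

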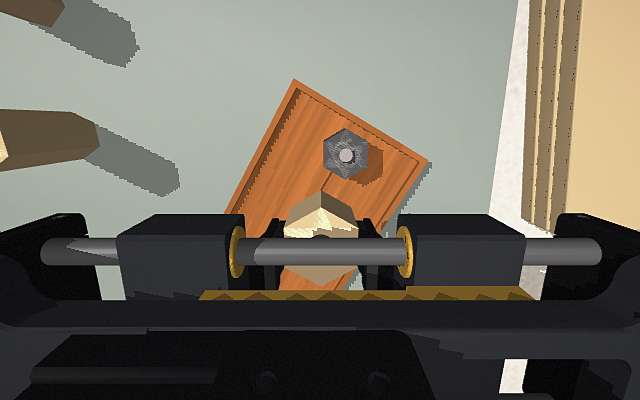

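Emit:
play_rows --commands '[[[0,-0.0003,-0.04],[0,0,0.002]],[[0,-0.0003,-0.075],[0,0,0.002]],[[0,-0.0003,-0.095],[0,0,0.002]],[[0,-0.0003,-0.101],[0,0,0.002]],[[0,-0.0003,-0.1035],[0,0,0.002]],[[0,-0.0003,-0.1035],[0,0,0.002]],[[0,-0.0003,-0.1035],[0,0,0.002]]]'

```text
time_s: 6.25
position: [0.5149, -0.3342, 0.055]
tcp_rot: [[-0.007, 0.001, 1.0], [-1.0, -0.001, -0.007], [0.001, -1.0, 0.001]]
force: [1.0, 0.8, -1.7]
opening: 0.455
```

```bash
python3 - <<'E'
from h import *
print(jaw());c=wrist('w4');x=post(c,(.551,-.355),.03)
E
```

```text
(array([ 0.51489447, -0.33418749,  0.05504157]), np.float64(-90.40452773086194), array([[-0.00706028,  0.00129021,  0.99997424],
       [-0.99997437, -0.00119735, -0.00705873],
       [ 0.00118822, -0.99999845,  0.00129863]]))
6.25 [ 0.5149 -0.3342  0.055 ] speed 0.17415701943109096
top 0.0306 cen [ 0.5501 -0.3546] yaw%60 30.13 apothem 0.0207 res 0.00256 289
tcp [ 0.5148 -0.3342  0.0549] jaw -90.41 turn 0.54 deg 0.0094 rad; tool y [ 0.0012 -0.0011 -1.    ] dxy [ 0.0353 -0.0204]
```

Emit:
play_rows --commands '[[[0,0,0],[0,0,0]],[[0,0,0],[0,0,0]],[[0,0,0],[0,0,0]],[[0,0,0.03],[0,0,0]],[[0,0,0.07],[0,0,0]],[[-0.02,0,0.12],[0,0,0]],[[-0.04,0,0.16],[0,0,0]],[[-0.04,0,0.16],[0,0,0]],[[-0.04,0,0.16],[0,0,0]]]' --gripper 0.056

```text
time_s: 7.42
position: [0.4743, -0.3336, 0.2136]
tcp_rot: [[-0.007, -0.0, 1.0], [-1.0, 0.001, -0.007], [-0.001, -1.0, -0.0]]
force: [0.4, -0.5, -1.0]
opening: 0.646
```

```bash
cat >>h.py <<'E'
def row(c,names):
    P0=None;hs=dict(stop=(0,.03),a=(.042,.046),b=(.084,.062),c=(.126,.078),d=(.168,.094))
    st=np.array([.5513,-.3554]);e=np.array([-.8621,.5068])
    for n in names:
        o,h=hs[n];x=post(c,st+o*e,h)
        if P0 is None:P0=x[:2]
        r=x[:2]-P0;print(n,'along',(r@e*1e3).round(1),'across',((r[1]*e[0]-r[0]*e[1])*1e3).round(1),'yaw-29.6',((np.degrees(x[2])-29.6+30)%60-30).round(1))
E
python3 - <<'E'
from h import *
c=wrist('w5');row(c,['stop','a'])
E
```

```text
7.425 [ 0.4743 -0.3336  0.2136] speed 1.70297730061665
top 0.0306 cen [ 0.5511 -0.3557] yaw%60 30.09 apothem 0.0194 res 0.00027 120
tcp [ 0.4742 -0.3334  0.2129] jaw -90.41 turn 0.49 deg 0.0086 rad; tool y [-0.0013  0.0015 -1.    ] dxy [ 0.0769 -0.0223]
stop along 0.0 across -0.0 yaw-29.6 0.5
top 0.0465 cen [ 0.5153 -0.3349] yaw%60 28.72 apothem 0.0196 res 0.00021 118
tcp [ 0.4742 -0.3334  0.2129] jaw -90.41 turn -0.87 deg -0.0152 rad; tool y [-0.0013  0.0015 -1.    ] dxy [ 0.0412 -0.0015]
a along 41.3 across 0.2 yaw-29.6 -0.9
```

Emit:
play_rows --commands '[[[0.2224,0.4044,0.0],[0,0,-0.25]],[[0.2224,0.4044,0.0],[0,0,-0.25]],[[0.2224,0.4044,0.0],[0,0,-0.25]],[[0.2224,0.4044,0.0],[0,0,-0.25]],[[0.2224,0.4044,0.0],[0,0,-0.25]],[[0.2224,0.4044,0.0],[0,0,-0.25]],[[0.2224,0.4044,0.0],[0,0,-0.25]],[[0.2224,0.4044,0.0],[0,0,-0.25]],[[0.2224,0.4044,0.0],[0,0,-0.25]],[[0.2224,0.4044,0.0],[0,0,-0.25]]]' --gripper 0.087

```text
time_s: 8.72
position: [0.6959, 0.0701, 0.2122]
tcp_rot: [[-0.254, -0.004, 0.967], [-0.967, -0.0, -0.254], [0.001, -1.0, -0.003]]
force: [-0.1, 0.2, 0.6]
opening: 1.001
```

```bash
python3 - <<'E'
from h import *
c=wrist('w6');post(c,(.697,.0705),.056);post(c,(.6885,-.081),.072)
E
```

```text
8.725 [0.6959 0.0701 0.2122] speed 1.3556673225334435
top 0.0566 cen [0.6973 0.0705] yaw%60 16.16 apothem 0.0198 res 0.00025 118
tcp [0.6959 0.0696 0.2127] jaw -104.79 turn 0.95 deg 0.0165 rad; tool y [-2.8e-03 -3.0e-04 -1.0e+00] dxy [0.0013 0.001 ]
top 0.0725 cen [ 0.6892 -0.0802] yaw%60 44.69 apothem 0.0203 res 0.00052 135
tcp [0.6959 0.0696 0.2127] jaw -104.79 turn 29.47 deg 0.5144 rad; tool y [-2.8e-03 -3.0e-04 -1.0e+00] dxy [-0.0067 -0.1497]
```

Emit:
play_rows --commands '[[[0,0,-0.05],[0,0,0.016]],[[0,0,-0.1],[0,0,0.016]],[[0,0,-0.135],[0,0,0.016]],[[0,0,-0.15],[0,0,0.016]],[[0,0,-0.15],[0,0,0.016]],[[0,0,-0.15],[0,0,0.016]]]'

```text
time_s: 9.52
position: [0.6982, 0.07, 0.066]
tcp_rot: [[-0.239, 0.004, 0.971], [-0.971, -0.0, -0.239], [-0.001, -1.0, 0.003]]
force: [-0.6, -0.9, -0.3]
opening: 0.999
```

Emit:
play_rows --commands '[[[0,0,0],[0,0,0]],[[0,0,0],[0,0,0]],[[0,0,0],[0,0,0]],[[0,0,0],[0,0,0]],[[0,0,0],[0,0,0]],[[0,0,0],[0,0,0]],[[0,0,0],[0,0,0]],[[0,0,0],[0,0,0]]]' --gripper 0.03

```text
time_s: 10.52
position: [0.6969, 0.0707, 0.064]
tcp_rot: [[-0.239, 0.0, 0.971], [-0.971, 0.0, -0.239], [-0.0, -1.0, 0.0]]
force: [1.0, 0.9, -0.2]
opening: 0.453
```

Emit:
play_rows --commands '[[[0,0,0.06],[0,0,0]],[[0,0,0.12],[0,0,0]],[[-0.2177,-0.3836,0.15],[0,0,0.234]],[[-0.2177,-0.3836,0.15],[0,0,0.234]],[[-0.2177,-0.3836,0.15],[0,0,0.234]],[[-0.2177,-0.3836,0.15],[0,0,0.234]],[[-0.2177,-0.3836,0.15],[0,0,0.234]],[[-0.2177,-0.3836,0.15],[0,0,0.234]],[[-0.2177,-0.3836,0.15],[0,0,0.234]],[[-0.2177,-0.3836,0.15],[0,0,0.234]]]'

```text
time_s: 11.78
position: [0.477, -0.3174, 0.2142]
tcp_rot: [[-0.013, -0.0, 1.0], [-1.0, -0.002, -0.013], [0.002, -1.0, -0.0]]
force: [-0.1, 0.8, -2.2]
opening: 0.458
```

Emit:
play_rows --commands '[[[0,0,0],[0,0,0]],[[0,0,0],[0,0,0]]]'

```text
time_s: 12.02
position: [0.4794, -0.3115, 0.2137]
tcp_rot: [[-0.006, -0.001, 1.0], [-1.0, 0.001, -0.006], [-0.001, -1.0, -0.001]]
force: [0.2, 0.5, -1.4]
opening: 0.458
```

```bash
python3 - <<'E'
from h import *
print(jaw()[:2]);c=wrist('w7');row(c,['stop','a'])
E
```

```text
(array([ 0.47937255, -0.3115046 ,  0.21368177]), np.float64(-90.31865086789301))
12.025 [ 0.4794 -0.3115  0.2137] speed 0.7493163008138349
top 0.0306 cen [ 0.5511 -0.3552] yaw%60 29.86 apothem 0.0196 res 0.00023 117
tcp [ 0.4796 -0.3114  0.2137] jaw -90.29 turn 0.15 deg 0.0026 rad; tool y [-6.e-04  9.e-04 -1.e+00] dxy [ 0.0714 -0.0438]
stop along 0.0 across -0.0 yaw-29.6 0.3
top 0.0466 cen [ 0.5153 -0.3353] yaw%60 30.04 apothem 0.0194 res 0.00025 117
tcp [ 0.4796 -0.3114  0.2137] jaw -90.29 turn 0.32 deg 0.0057 rad; tool y [-6.e-04  9.e-04 -1.e+00] dxy [ 0.0357 -0.0239]
a along 40.9 across 0.9 yaw-29.6 0.4
```

Emit:
play_rows --commands '[[[0,-0.0004,-0.05],[0,0,0]],[[0,-0.0004,-0.1],[0,0,0]],[[0,-0.0004,-0.13],[0,0,0]],[[0,-0.0004,-0.14],[0,0,0]],[[0,-0.0004,-0.1435],[0,0,0]],[[0,-0.0004,-0.1435],[0,0,0]],[[0,-0.0004,-0.1435],[0,0,0]]]'

```text
time_s: 12.95
position: [0.4799, -0.314, 0.0719]
tcp_rot: [[-0.007, 0.002, 1.0], [-1.0, -0.002, -0.007], [0.002, -1.0, 0.002]]
force: [-0.3, 0.1, -1.7]
opening: 0.458
```

Emit:
play_rows --commands '[[[0,0,0],[0,0,0]],[[0,0,0],[0,0,0]],[[0,0,0],[0,0,0]],[[0,0,0.03],[0,0,0]],[[0,0,0.07],[0,0,0]],[[-0.02,0,0.12],[0,0,0]],[[-0.03,0,0.16],[0,0,0]],[[-0.03,0,0.16],[0,0,0]],[[-0.03,0,0.16],[0,0,0]]]' --gripper 0.056

```text
time_s: 14.08
position: [0.4488, -0.3131, 0.2301]
tcp_rot: [[-0.007, -0.001, 1.0], [-1.0, 0.001, -0.007], [-0.001, -1.0, -0.001]]
force: [0.5, 0.1, -0.2]
opening: 0.641
```

```bash
python3 - <<'E'
from h import *
c=wrist('w8');row(c,['stop','a','b'])
E
```

```text
14.075 [ 0.4488 -0.3131  0.2301] speed 1.694431675781975
top 0.0306 cen [ 0.5512 -0.3554] yaw%60 30.16 apothem 0.0195 res 0.00021 113
tcp [ 0.4487 -0.3128  0.2294] jaw -90.41 turn 0.57 deg 0.01 rad; tool y [-0.0016  0.0018 -1.    ] dxy [ 0.1025 -0.0426]
stop along 0.0 across -0.0 yaw-29.6 0.6
top 0.0466 cen [ 0.5153 -0.3352] yaw%60 30.25 apothem 0.0195 res 0.00029 127
tcp [ 0.4487 -0.3128  0.2294] jaw -90.41 turn 0.66 deg 0.0115 rad; tool y [-0.0016  0.0018 -1.    ] dxy [ 0.0666 -0.0224]
a along 41.2 across 0.8 yaw-29.6 0.6
top 0.0626 cen [ 0.4798 -0.3145] yaw%60 29.53 apothem 0.0196 res 0.00032 119
tcp [ 0.4487 -0.3128  0.2294] jaw -90.41 turn -0.06 deg -0.001 rad; tool y [-0.0016  0.0018 -1.    ] dxy [ 0.0311 -0.0017]
b along 82.3 across 0.9 yaw-29.6 -0.1
```

Emit:
play_rows --commands '[[[0.2397,0.2325,0.0],[0,0,0.32]],[[0.2397,0.2325,0.0],[0,0,0.32]],[[0.2397,0.2325,0.0],[0,0,0.32]],[[0.2397,0.2325,0.0],[0,0,0.32]],[[0.2397,0.2325,0.0],[0,0,0.32]],[[0.2397,0.2325,0.0],[0,0,0.32]],[[0.2397,0.2325,0.0],[0,0,0.32]],[[0.2397,0.2325,0.0],[0,0,0.32]],[[0.2397,0.2325,0.0],[0,0,0.32]]]' --gripper 0.087

```text
time_s: 15.25
position: [0.6878, -0.0823, 0.2301]
tcp_rot: [[0.306, -0.002, 0.952], [-0.952, 0.0, 0.306], [-0.001, -1.0, -0.001]]
force: [-0.0, -0.3, 0.2]
opening: 1.001
```

```bash
python3 - <<'E'
from h import *
c=wrist('w9');post(c,(.6888,-.081),.072)
E
```

```text
15.25 [ 0.6878 -0.0823  0.2301] speed 0.451659004263014
top 0.0725 cen [ 0.6891 -0.0809] yaw%60 45.64 apothem 0.0197 res 0.00026 119
tcp [ 0.688  -0.0823  0.2304] jaw -72.19 turn -2.17 deg -0.038 rad; tool y [-8.e-04  0.e+00 -1.e+00] dxy [0.0011 0.0013]
```

Emit:
play_rows --commands '[[[0,0,-0.05],[0,0,-0.038]],[[0,0,-0.1],[0,0,-0.038]],[[0,0,-0.135],[0,0,-0.038]],[[0,0,-0.1505],[0,0,-0.038]],[[0,0,-0.1505],[0,0,-0.038]],[[0,0,-0.1505],[0,0,-0.038]]]'

```text
time_s: 16.05
position: [0.6902, -0.0816, 0.082]
tcp_rot: [[0.271, 0.004, 0.963], [-0.963, -0.001, 0.271], [0.002, -1.0, 0.003]]
force: [-0.2, -0.0, -0.3]
opening: 1.001
```

Emit:
play_rows --commands '[[[0,0,0],[0,0,0]],[[0,0,0],[0,0,0]],[[0,0,0],[0,0,0]],[[0,0,0],[0,0,0]],[[0,0,0],[0,0,0]],[[0,0,0],[0,0,0]],[[0,0,0],[0,0,0]],[[0,0,0],[0,0,0]]]' --gripper 0.03

```text
time_s: 17.05
position: [0.6887, -0.0809, 0.08]
tcp_rot: [[0.271, -0.0, 0.962], [-0.962, 0.0, 0.271], [-0.0, -1.0, -0.0]]
force: [-0.1, 1.3, -0.5]
opening: 0.455
```

Emit:
play_rows --commands '[[[0,0,0.06],[0,0,0]],[[0,0,0.12],[0,0,0]],[[0,0,0.15],[0,0,0]],[[-0.2454,-0.2117,0.15],[0,0,-0.2815]],[[-0.2454,-0.2117,0.15],[0,0,-0.2815]],[[-0.2454,-0.2117,0.15],[0,0,-0.2815]],[[-0.2454,-0.2117,0.15],[0,0,-0.2815]],[[-0.2454,-0.2117,0.15],[0,0,-0.2815]],[[-0.2454,-0.2117,0.15],[0,0,-0.2815]],[[-0.2454,-0.2117,0.15],[0,0,-0.2815]]]'

```text
time_s: 18.3
position: [0.4431, -0.2931, 0.2301]
tcp_rot: [[-0.009, 0.0, 1.0], [-1.0, 0.0, -0.009], [-0.0, -1.0, 0.0]]
force: [0.3, 0.3, -1.1]
opening: 0.454
```

Emit:
play_rows --commands '[[[0,0,0],[0,0,0]],[[0,0,0],[0,0,0]],[[0,0,0],[0,0,0]]]'

```text
time_s: 18.68
position: [0.4442, -0.2919, 0.23]
tcp_rot: [[-0.005, 0.0, 1.0], [-1.0, 0.0, -0.005], [-0.0, -1.0, 0.0]]
force: [-0.5, 0.3, -0.8]
opening: 0.454
```

```bash
python3 - <<'E'
from h import *
print(jaw()[:2]);c=wrist('w10');row(c,['stop','a','b'])
E
```

```text
(array([ 0.44417268, -0.29186688,  0.22997197]), np.float64(-90.27470988528628))
18.675 [ 0.4442 -0.2919  0.23  ] speed 0.34682577116364877
top 0.0307 cen [ 0.5513 -0.3552] yaw%60 29.8 apothem 0.0196 res 0.00039 115
tcp [ 0.444 -0.292  0.23 ] jaw -90.29 turn 0.09 deg 0.0016 rad; tool y [ 1.e-04  1.e-04 -1.e+00] dxy [ 0.1072 -0.0632]
stop along 0.0 across -0.0 yaw-29.6 0.2
top 0.0466 cen [ 0.5153 -0.3347] yaw%60 29.98 apothem 0.0196 res 0.00024 117
tcp [ 0.444 -0.292  0.23 ] jaw -90.29 turn 0.27 deg 0.0047 rad; tool y [ 1.e-04  1.e-04 -1.e+00] dxy [ 0.0713 -0.0427]
a along 41.4 across 0.6 yaw-29.6 0.4
top 0.0626 cen [ 0.4798 -0.3149] yaw%60 30.21 apothem 0.0195 res 0.00024 118
tcp [ 0.444 -0.292  0.23 ] jaw -90.29 turn 0.51 deg 0.0089 rad; tool y [ 1.e-04  1.e-04 -1.e+00] dxy [ 0.0358 -0.0229]
b along 82.1 across 1.4 yaw-29.6 0.6
```

Emit:
play_rows --commands '[[[0,-0.0003,-0.05],[0,0,0]],[[0,-0.0003,-0.1],[0,0,0]],[[0,-0.0003,-0.13],[0,0,0]],[[0,-0.0003,-0.14],[0,0,0]],[[0,-0.0003,-0.1435],[0,0,0]],[[0,-0.0003,-0.1435],[0,0,0]],[[0,-0.0003,-0.1435],[0,0,0]]]'

```text
time_s: 19.6
position: [0.4441, -0.2936, 0.0877]
tcp_rot: [[-0.007, 0.002, 1.0], [-1.0, -0.002, -0.007], [0.002, -1.0, 0.002]]
force: [0.0, -0.3, -2.2]
opening: 0.455
```

Emit:
play_rows --commands '[[[0,0,0],[0,0,0]],[[0,0,0],[0,0,0]],[[0,0,0],[0,0,0]],[[0,0,0.03],[0,0,0]],[[0,0,0.07],[0,0,0]],[[-0.02,0,0.12],[0,0,0]],[[-0.03,0,0.16],[0,0,0]],[[-0.03,0,0.16],[0,0,0]],[[-0.03,0,0.16],[0,0,0]]]' --gripper 0.056

```text
time_s: 20.72
position: [0.4131, -0.2926, 0.2461]
tcp_rot: [[-0.007, -0.0, 1.0], [-1.0, 0.001, -0.007], [-0.001, -1.0, -0.0]]
force: [-0.8, 0.2, -0.6]
opening: 0.645
```

```bash
python3 - <<'E'
from h import *
c=wrist('w11');row(c,['stop','a','b','c'])
E
```

```text
20.725 [ 0.4131 -0.2926  0.2461] speed 1.5969941696531882
top 0.0307 cen [ 0.5512 -0.3552] yaw%60 29.21 apothem 0.0196 res 0.00057 112
tcp [ 0.413  -0.2923  0.2454] jaw -90.38 turn -0.41 deg -0.0071 rad; tool y [-0.0015  0.0018 -1.    ] dxy [ 0.1382 -0.0629]
stop along 0.0 across -0.0 yaw-29.6 -0.4
top 0.0467 cen [ 0.5155 -0.3349] yaw%60 29.83 apothem 0.0195 res 0.00023 113
tcp [ 0.413  -0.2923  0.2454] jaw -90.38 turn 0.21 deg 0.0037 rad; tool y [-0.0015  0.0018 -1.    ] dxy [ 0.1025 -0.0426]
a along 41.1 across 0.6 yaw-29.6 0.2
top 0.0626 cen [ 0.4797 -0.3147] yaw%60 30.26 apothem 0.0195 res 0.00026 123
tcp [ 0.413  -0.2923  0.2454] jaw -90.38 turn 0.64 deg 0.0113 rad; tool y [-0.0015  0.0018 -1.    ] dxy [ 0.0667 -0.0224]
b along 82.2 across 1.3 yaw-29.6 0.7
top 0.0786 cen [ 0.4447 -0.2945] yaw%60 29.4 apothem 0.0195 res 0.00021 116
tcp [ 0.413  -0.2923  0.2454] jaw -90.38 turn -0.21 deg -0.0037 rad; tool y [-0.0015  0.0018 -1.    ] dxy [ 0.0318 -0.0022]
c along 122.6 across 1.6 yaw-29.6 -0.2
```

Emit:
play_rows --commands '[[[0.1552,0.2028,0.0],[0,0,0.06]],[[0.1552,0.2028,0.0],[0,0,0.06]],[[0.1552,0.2028,0.0],[0,0,0.06]],[[0.1552,0.2028,0.0],[0,0,0.06]],[[0.1552,0.2028,0.0],[0,0,0.06]],[[0.1552,0.2028,0.0],[0,0,0.06]],[[0.1552,0.2028,0.0],[0,0,0.06]],[[0.1552,0.2028,0.0],[0,0,0.06]]]' --gripper 0.087

```text
time_s: 21.78
position: [0.5679, -0.0915, 0.2463]
tcp_rot: [[0.051, -0.001, 0.999], [-0.999, 0.0, 0.051], [-0.0, -1.0, -0.001]]
force: [-0.4, -0.0, -1.2]
opening: 0.998
```

```bash
python3 - <<'E'
from h import *
c=wrist('w12');post(c,(.5688,-.0902),.088)
E
```

```text
21.775 [ 0.5679 -0.0915  0.2463] speed 0.238306876097898
top 0.0885 cen [ 0.5695 -0.09  ] yaw%60 33.26 apothem 0.0196 res 0.00026 118
tcp [ 0.568  -0.0914  0.2465] jaw -87.07 turn 0.34 deg 0.0059 rad; tool y [-4.e-04  0.e+00 -1.e+00] dxy [0.0015 0.0014]
```

Emit:
play_rows --commands '[[[0.0005,0.0002,-0.05],[0,0,0.006]],[[0.0005,0.0002,-0.1],[0,0,0.006]],[[0.0005,0.0002,-0.135],[0,0,0.006]],[[0.0005,0.0002,-0.1505],[0,0,0.006]],[[0.0005,0.0002,-0.1505],[0,0,0.006]],[[0.0005,0.0002,-0.1505],[0,0,0.006]]]'

```text
time_s: 22.58
position: [0.5702, -0.0906, 0.0975]
tcp_rot: [[0.059, 0.003, 0.998], [-0.998, -0.001, 0.059], [0.001, -1.0, 0.003]]
force: [0.3, -0.1, 0.4]
opening: 1.0
```

Emit:
play_rows --commands '[[[0,0,0],[0,0,0]],[[0,0,0],[0,0,0]],[[0,0,0],[0,0,0]],[[0,0,0],[0,0,0]],[[0,0,0],[0,0,0]],[[0,0,0],[0,0,0]],[[0,0,0],[0,0,0]],[[0,0,0],[0,0,0]]]' --gripper 0.03

```text
time_s: 23.58
position: [0.5691, -0.0899, 0.096]
tcp_rot: [[0.059, -0.0, 0.998], [-0.998, 0.0, 0.059], [-0.0, -1.0, -0.0]]
force: [-0.4, 1.4, -0.4]
opening: 0.457
```

Emit:
play_rows --commands '[[[0,0,0.06],[0,0,0]],[[0,0,0.12],[0,0,0]],[[0,0,0.15],[0,0,0]],[[-0.1615,-0.1815,0.15],[0,0,-0.066]],[[-0.1615,-0.1815,0.15],[0,0,-0.066]],[[-0.1615,-0.1815,0.15],[0,0,-0.066]],[[-0.1615,-0.1815,0.15],[0,0,-0.066]],[[-0.1615,-0.1815,0.15],[0,0,-0.066]],[[-0.1615,-0.1815,0.15],[0,0,-0.066]],[[-0.1615,-0.1815,0.15],[0,0,-0.066]]]'

```text
time_s: 24.82
position: [0.4082, -0.2704, 0.2459]
tcp_rot: [[-0.005, -0.0, 1.0], [-1.0, 0.001, -0.005], [-0.001, -1.0, -0.0]]
force: [-0.5, -0.1, -2.7]
opening: 0.458
```

Emit:
play_rows --commands '[[[0,0,0],[0,0,0]],[[0,0,0],[0,0,0]],[[0,0,0],[0,0,0]],[[0,0,0],[0,0,0]]]'

```text
time_s: 25.32
position: [0.4077, -0.2713, 0.2461]
tcp_rot: [[-0.006, 0.0, 1.0], [-1.0, -0.0, -0.006], [0.0, -1.0, 0.0]]
force: [0.1, 0.1, -2.2]
opening: 0.46
```

```bash
python3 - <<'E'
from h import *
print(jaw()[:2]);c=wrist('w13');row(c,['stop','a','b','c'])
E
```

```text
(array([ 0.40773462, -0.27133325,  0.24606074]), np.float64(-90.36739597389631))
25.325 [ 0.4077 -0.2713  0.2461] speed 0.31146365952167093
top 0.0307 cen [ 0.5513 -0.3553] yaw%60 29.58 apothem 0.0196 res 0.00067 115
tcp [ 0.4077 -0.2714  0.246 ] jaw -90.37 turn -0.05 deg -0.0009 rad; tool y [-0.  0. -1.] dxy [ 0.1437 -0.0839]
stop along 0.0 across -0.0 yaw-29.6 -0.0
top 0.0466 cen [ 0.5156 -0.3348] yaw%60 29.91 apothem 0.0195 res 0.00038 114
tcp [ 0.4077 -0.2714  0.246 ] jaw -90.37 turn 0.28 deg 0.0049 rad; tool y [-0.  0. -1.] dxy [ 0.1079 -0.0634]
a along 41.2 across 0.5 yaw-29.6 0.3
top 0.0626 cen [ 0.4797 -0.3143] yaw%60 30.3 apothem 0.0197 res 0.00024 120
tcp [ 0.4077 -0.2714  0.246 ] jaw -90.37 turn 0.67 deg 0.0118 rad; tool y [-0.  0. -1.] dxy [ 0.072  -0.0429]
b along 82.5 across 1.0 yaw-29.6 0.7
top 0.0786 cen [ 0.4448 -0.2944] yaw%60 30.07 apothem 0.0194 res 0.00022 117
tcp [ 0.4077 -0.2714  0.246 ] jaw -90.37 turn 0.44 deg 0.0077 rad; tool y [-0.  0. -1.] dxy [ 0.0371 -0.023 ]
c along 122.7 across 1.5 yaw-29.6 0.5
```

View pics/w13.png

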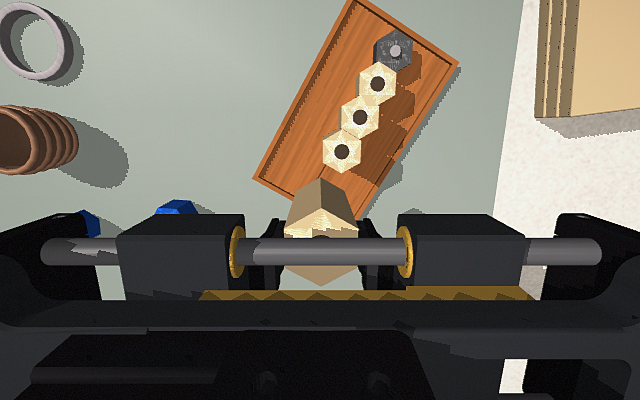

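Row stands stop (395,50), a (378,85), b (360,118), c (342,152), touching flats; d held. Lowering d.

Emit:
play_rows --commands '[[[0,0,-0.05],[0,0,0]],[[0,0,-0.1],[0,0,0]],[[0,0,-0.13],[0,0,0]],[[0,0,-0.14],[0,0,0]],[[0,0,-0.1435],[0,0,0]],[[0,0,-0.1435],[0,0,0]],[[0,0,-0.1435],[0,0,0]]]'

```text
time_s: 26.25
position: [0.4082, -0.2721, 0.1036]
tcp_rot: [[-0.007, 0.002, 1.0], [-1.0, -0.002, -0.007], [0.002, -1.0, 0.002]]
force: [0.3, -0.1, -1.4]
opening: 0.459
```

Emit:
play_rows --commands '[[[0,0,0],[0,0,0]],[[0,0,0],[0,0,0]],[[0,0,0],[0,0,0]],[[0,0,0.03],[0,0,0]],[[0,0,0.07],[0,0,0]],[[0,0,0.12],[0,0,0]],[[0,0,0.16],[0,0,0]],[[0,0,0.17],[0,0,0]],[[0,0,0.17],[0,0,0]],[[0,0,0.17],[0,0,0]]]' --gripper 0.056

```text
time_s: 27.5
position: [0.4068, -0.2707, 0.2709]
tcp_rot: [[-0.007, -0.003, 1.0], [-1.0, 0.003, -0.007], [-0.003, -1.0, -0.003]]
force: [0.1, -0.2, 0.2]
opening: 0.645
```

```bash
python3 - <<'E'
from h import *
from rig import capture
c=wrist('w14');row(c,['stop','a','b','c','d'])
c=capture('side');pickle.dump(c,open('side2.pkl','wb'));cv2.imwrite('pics/side2.png',c['frame'][:,:,::-1])
E
```

```text
27.5 [ 0.4068 -0.2707  0.2709] speed 0.5639493388109336
top 0.0307 cen [ 0.5515 -0.3553] yaw%60 28.92 apothem 0.0195 res 0.00066 105
tcp [ 0.4068 -0.2707  0.2708] jaw -90.39 turn -0.69 deg -0.012 rad; tool y [-0.0027  0.0028 -1.    ] dxy [ 0.1446 -0.0846]
stop along 0.0 across -0.0 yaw-29.6 -0.7
top 0.0467 cen [ 0.5156 -0.3349] yaw%60 29.33 apothem 0.0194 res 0.00041 107
tcp [ 0.4068 -0.2707  0.2708] jaw -90.39 turn -0.28 deg -0.0048 rad; tool y [-0.0027  0.0028 -1.    ] dxy [ 0.1087 -0.0641]
a along 41.3 across 0.6 yaw-29.6 -0.3
top 0.0626 cen [ 0.4798 -0.3146] yaw%60 30.62 apothem 0.0195 res 0.00023 109
tcp [ 0.4068 -0.2707  0.2708] jaw -90.39 turn 1.01 deg 0.0176 rad; tool y [-0.0027  0.0028 -1.    ] dxy [ 0.0729 -0.0439]
b along 82.5 across 1.3 yaw-29.6 1.0
top 0.0786 cen [ 0.4448 -0.2944] yaw%60 30.53 apothem 0.0194 res 0.00026 109
tcp [ 0.4068 -0.2707  0.2708] jaw -90.39 turn 0.92 deg 0.0161 rad; tool y [-0.0027  0.0028 -1.    ] dxy [ 0.0379 -0.0236]
c along 122.9 across 1.6 yaw-29.6 0.9
top 0.0946 cen [ 0.4089 -0.2722] yaw%60 29.31 apothem 0.0195 res 0.00024 111
tcp [ 0.4068 -0.2707  0.2708] jaw -90.39 turn -0.3 deg -0.0052 rad; tool y [-0.0027  0.0028 -1.    ] dxy [ 0.0021 -0.0015]
d along 165.0 across 0.6 yaw-29.6 -0.3
```

View pics/side2.png

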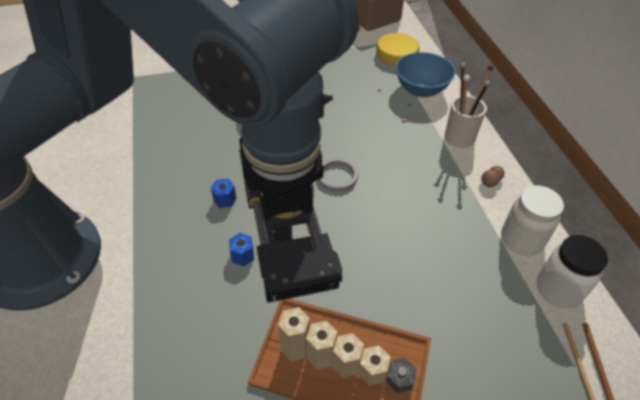

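View pics/w14.png

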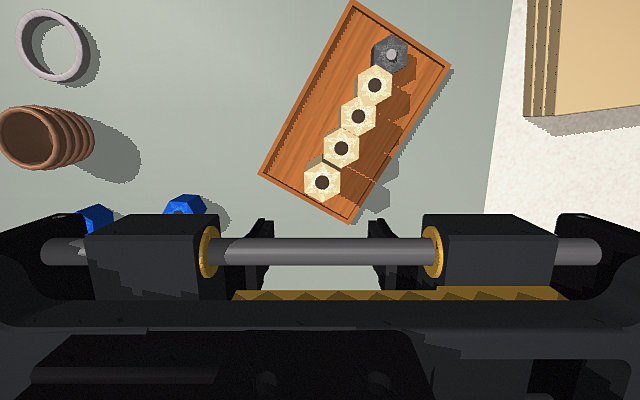

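The row is complete: stop (401,374), then a, b, c and d up to (294,320) in the side view. Ring and blue look-alikes are at their old pixels, and the pot looks untouched in the wrist view. The arm is clear, so I'm handing in.

```bash
python3 -c "
from rig import *
print(hand_in())"
```

```text
the job is handed in; nothing more can be done
None
```

All four posts are standing upright in the tray, in one row from the steel stop: a, b, c, d, shortest to tallest. I handed the job in at about 27.5 s of the 96 s allowed.

**Row fit:** the last wrist-camera check put the gaps, from the stop outwards, at about 1.3, 1.2, 0.4 and 2.1 mm. Every post was within 1.6 mm of the middle line and about 1° of square.

**Other objects:** the ring and both blue look-alikes were at the same pixels as at the start. The arm hid the pot in the final side view; it looked untouched in the wrist view, and I did not measure its position again.

**Disagreement:** the first scene-camera measurements were 3 to 6 mm off the side camera in y. I used the wrist camera for every placing, which agreed with the side camera to about 1 mm.

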